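# Sweep salvaged components into the fence

## Task

Sweep the three salvaged components on the grey mat (the blue relay, the green terminal block and the yellow capacitor) into the red three-sided fence, pushing them across the mat with the fingertips until all three lie at rest fully inside it, past its open mouth. Only push them, do not pick any of them up, and leave the other things on the mat where they are.

Things in the scene. Friction and masses are not known exactly. Their poses are not given: they have to be found in the camera images.
- fence: Red three-sided fence (a U of thin bars seen from above) fixed on the grey mat (mat: 3 mm thick, its top 3 mm above the table). Walls 25 mm high, 5 mm thick; no floor of its own, so things slide straight in over the mat. The inside is 180 mm wide and 90 mm deep. Origin: the middle of the open mouth line, on the mat; x points through the mouth into the fence (back wall's inner face at x = 90 mm), y along the mouth (side walls' inner faces at y = +90 and -90 mm), z up.
- relay: Blue plastic relay, a loose block 28 x 22 x 18 mm (x, y, z) with a white top, about 30 g. Its origin is its centre, 9 mm above the mat; it slides and does not roll.
- terminal: Green screw terminal block, a loose block 30 x 20 x 18 mm (x, y, z), about 30 g. Its origin is its centre, 9 mm above the mat; it slides and does not roll.
- capacitor: Yellow film capacitor, a loose block 26 x 20 x 18 mm (x, y, z), about 30 g. Its origin is its centre, 9 mm above the mat; it slides and does not roll.
- reel: Solder reel standing on its flange, 46 mm across, 37 mm high, orange top. Origin under its centre. A bystander: leave it where it stands.
- flux: Small amber flux jar with a white cap, 38 mm across, 48 mm high. Origin under its centre. A bystander: leave it where it stands.
- heatsink: Aluminium finned heatsink, 36 x 24 mm, 35 mm high. Origin under its centre. A bystander: leave it where it stands.
- cleaner: Round black tip-cleaner pot with brass wool showing on top, 60 mm across, 54 mm high. Origin under its centre. A bystander: leave it where it stands.
- driver: Screwdriver with a green handle, lying along its x axis on the mat well to one side, 200 mm long, handle (towards -x) 26 mm thick. Origin under its middle. A bystander: leave it where it stands.
- meter: Yellow multimeter lying face up on the other side, 140 x 72 mm, 41 mm high with its dial. Origin under its centre. A bystander: leave it where it stands.

How it is judged (in metres and radians):
At the end, for the whole second after the job is handed in: The centres of the relay, terminal block and capacitor are all inside the fence, at least 12 mm past its mouth line and between its walls, lying on the mat (centre below 22 mm above the table top) and at rest (slower than 10 mm/s) (x of relay in the frame of fence between 0.012 and 0.09 m and y of relay in the frame of fence between -0.09 and 0.09 m and height (world z) of each of relay, terminal, capacitor below 0.022 m and linear speed of each of relay, terminal, capacitor below 0.01 m/s and x of terminal in the frame of fence between 0.012 and 0.09 m and y of terminal in the frame of fence between -0.09 and 0.09 m and x of capacitor in the frame of fence between 0.012 and 0.09 m and y of capacitor in the frame of fence between -0.09 and 0.09 m); the robot touches nothing.
It fails at once if a component is lifted off the mat (its centre more than 30 mm above the table top) (height (world z) of any of relay, terminal, capacitor above 0.03 m).
It fails at once if the solder reel or the flux jar is moved more than 15 mm or tipped ((distance of reel from where it was at the start of the episode above 0.015 m or angle between reel's own z axis and vertical above 0.3 rad) or (distance of flux from where it was at the start of the episode above 0.015 m or angle between flux's own z axis and vertical above 0.3 rad)).
It fails at once if the heatsink or the tip cleaner is moved more than 15 mm or tipped ((distance of heatsink from where it was at the start of the episode above 0.015 m or angle between heatsink's own z axis and vertical above 0.3 rad) or (distance of cleaner from where it was at the start of the episode above 0.015 m or angle between cleaner's own z axis and vertical above 0.3 rad)).
It fails at once if the screwdriver or the multimeter is moved more than 15 mm, or the multimeter tipped (distance of driver from where it was at the start of the episode above 0.015 m or (distance of meter from where it was at the start of the episode above 0.015 m or angle between meter's own z axis and vertical above 0.3 rad)).
It also fails if it takes over 72 s, if anything falls off the work surface, if the arm or the gripper's body presses on something with over 40 N, if the wrist force passes 120 N, or if a joint passes its speed limit or range.

## Robot

A 6-joint arm with a two-finger parallel gripper is mounted at the origin on the work surface. World frame = base frame: x ahead of the robot, y to its left, z up, the work surface at z = 0. Lengths are in m, angles in degrees, forces in N, time in s.
With the tool pointing down it reaches from about 0.375 to 0.9 m from the base axis. Payload 3.1 kg.
Tool frame: the origin (TCP) lies at the very end of the fingers, on their centre line; the grasp point (between the pads) lies 19 mm behind it; z points along the fingers, y is the line along which they close (so a half turn about z gives the same grasp; the last joint's range is limited). The gripper opens to 87 mm and grips with 3 to 60 N. Pads are 19 mm wide; open, the fingers measure 117 mm over their backs; the gripper's body (75 mm by 190 mm) begins 51 mm behind the grasp point.
Start: joints at [-84.655, 30.224, 82.088, -0, 67.689, -10.227], TCP at [0.168, -0.602, 0.191] pointing down, gripper open.
Joint ranges: [-176.69, 176.69], [-43.24, 126.21], [12.49, 139.97], [-82, 262], [0, 151.66], [-163.58, 163.58]. Speed limits (degrees/s): [159.86, 159.86, 180, 180, 180, 180].

## Interface

Orientations are given as a 3x3 rotation matrix whose columns are the frame's x, y, z axes.
In Python, from rig import * gives the robot as it stands.
- The arm moves only by the tool jog_arm, never from a script. Its arguments are lists of equal length, an entry for each row: "delta_pos": the shift along the world's x, y, z in cm, a list of three; "turn": the turn about the world's z in degrees; "grip": the closure, from 0 (fully open) to 1 (shut). In form: {"delta_pos": [[x, y, z], ...], "turn": [turn, ...], "grip": [grip, ...]}. A call has 1 to 12 rows; each row is the pose to reach, as a shift and turn from the pose commanded when the call began; what a row does not reach only later rows make up. A row lasts 1/8 s, in which the tool goes at most 62.5 mm and 10.7 degrees, less where a joint would pass 70% of its speed; a pose out of reach is approached as far as the arm can. A call with a gripper value outside its range is refused whole. The fingers move at their own pace and stop on an object; the grip force is fixed at half the most. Time passes only in rows, so rows that repeat a pose let the fingers close. It gives the time, the measured TCP pose, the force, the opening and the grip force at its end, in the units of the state.
- read_state(): the state, without advancing time (a new reading comes with each control period).
- capture(name): name is "side" or "top" or "wrist"; returns a dict with "color" (480x640x3 uint8, blue, green, red), "fovy" (degrees; the focal length in pixels is half the picture's height over the tangent of half this angle, whatever the lens; pixels are square), "cx", "cy" (the principal point, pixels), "k1" (the pictures are not rectified: a ray, as slopes to the right and down, at radius r is drawn at 1 + k1 r^2 times it, then the intrinsics apply), "camera_from_world" (4x4, takes a point from world to camera coordinates). Camera axes: x right, y up, looking along -z (the intrinsics and any distortion apply to the point x, -y, -z); pixel columns grow to the right and rows downward; lengths in m; the calibration is good to about 2 mm. A picture is of the moment at which its call begins. There is no depth.
- hand_in(): hands the job in; it is judged then, once.
The state is a dict: "time_s": time; "joint_positions": joint angles; "qvel": joint speeds; "tau": joint torques, N m; "position": TCP position; "tcp_rot": TCP orientation; "force": force on the tool from outside, world axes, zero at the start; "moment": the same for the moment, N m; "opening": opening from 0.0 (shut) to 1.0 (fully open); "grasp_force": force on a finger pad.
Only numpy, scipy, OpenCV 4.12 (cv2) and the standard library are available. Lean on these libraries where they do the work, as an engineer would, in place of code of your own. Each camera call takes 0.05 s, during which the arm holds its last target. There are 200 camera calls.

## Working session

There is one attempt and no reset: what is moved stays moved. The work goes in short steps, Python scripts to look and compute and a tool call to move; the robot and the scene stay as the last step left them, time stands still between calls to the robot, and variables do not carry over. Pictures are saved under pics/ and viewed, at most 10 in all, crops included, and the job is handed in when it is done.

Besides the shell and the picture viewer there is one more tool, called after "Request:" as a command line: name --pt "numbers of a row" for each row, then --argument value for the rest. jog_arm: Moves the arm, as the interface text tells. Its arguments: {"type":"object","properties":{"delta_pos":{"type":"array"},"turn":{"type":"array"},"grip":{"type":"array"}},"required":["delta_pos","turn","grip"]}

```bash
mkdir -p pics
cat > h.py <<'E'
from rig import *
import numpy as np, cv2
def ray2plane(c,uv,z):
    f=240/np.tan(np.radians(c["fovy"])/2)
    K=np.array([[f,0,c["cx"]],[0,f,c["cy"]],[0,0,1.]])
    p=cv2.undistortPoints(np.float64(uv).reshape(-1,1,2),K,np.array([c["k1"],0,0,0.])).reshape(-1,2)
    T=np.array(c["camera_from_world"]);R=T[:3,:3];o=-R.T@T[:3,3]
    d=np.c_[p[:,0],-p[:,1],-np.ones(len(p))]@R
    return o+d*((z-o[2])/d[:,2])[:,None]
E
python3 - <<'E'
from h import *
for n in("top","side"):
    c=capture(n);cv2.imwrite(f"pics/{n}0.png",c["color"]);print(n,c["fovy"],c["k1"],np.round(c["camera_from_world"],3).tolist())
E
```

```text
top 54.344669721810895 -0.05846619338845866 [[0.071, -0.997, -0.002, -0.005], [0.974, 0.069, 0.216, -0.595], [-0.215, -0.017, 0.976, -0.924], [0.0, 0.0, 0.0, 1.0]]
side 53.882225911536665 -0.11500560075431762 [[0.97, -0.243, -0.025, -0.565], [0.138, 0.46, 0.877, -0.153], [-0.201, -0.854, 0.479, -0.786], [0.0, 0.0, 0.0, 1.0]]
```

View pics/top0.png

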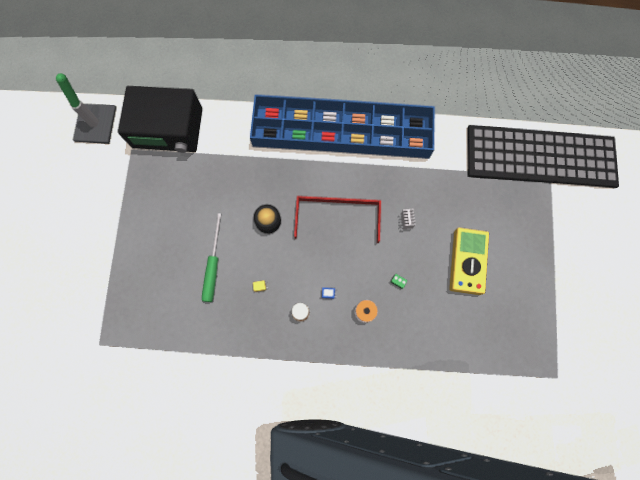

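View pics/side0.png

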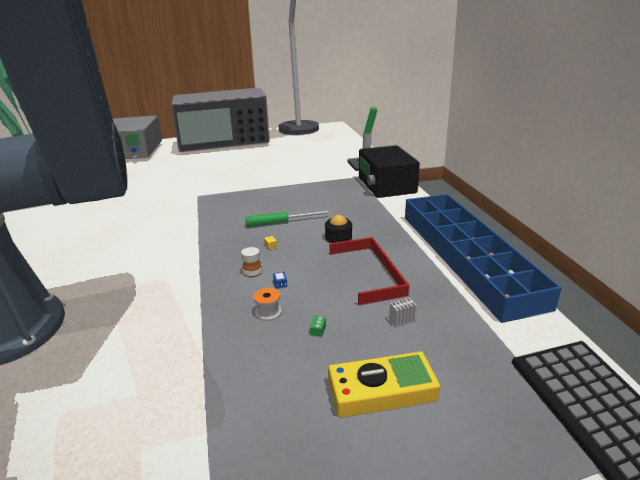

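The top view shows the fence (front ends near (296,237) and (379,241), back wall near row 200). The relay is at (328,293), terminal at (399,281), capacitor at (259,286). Reel (366,311), flux (300,313), heatsink (408,218) and cleaner (267,219) are the close bystanders. The side view agrees.

```bash
cat >> h.py <<'E'
ROI={"relay":((315,280,342,303),(100,130),.012),"terminal":((386,270,412,294),(45,85),.012),"capacitor":((247,276,273,297),(22,35),.012)}
def blob(c,roi,h,z,smin=110,vmin=40):
    x0,y0,x1,y1=roi;v=cv2.cvtColor(c["color"],cv2.COLOR_BGR2HSV)
    m=np.zeros(v.shape[:2],np.uint8)
    m[y0:y1,x0:x1]=cv2.inRange(v,(h[0],smin,vmin),(h[1],255,255))[y0:y1,x0:x1]
    cs=cv2.findContours(m,cv2.RETR_EXTERNAL,cv2.CHAIN_APPROX_NONE)[0]
    if not cs:return None
    k=max(cs,key=cv2.contourArea).reshape(-1,2)
    w=ray2plane(c,k,z)[:,:2]*1000
    return k,cv2.minAreaRect(np.float32(w)),w
E
python3 - <<'E'
from h import *
c=capture("top")
for n,(r,h,z) in ROI.items():
    b=blob(c,r,h,z);print(n,b and [np.round(x,1) for x in b[1]])
b=blob(c,(285,190,390,248),(0,8),.028,150,60)
k,re,w=b; print("fence",[np.round(x,1) for x in re],np.round(cv2.boxPoints(re)).tolist())
for n,uv,z in(("reel",(366,311),.040),("flux",(300,312.5),.051),("heatsink",(408,213),.038),("cleaner",(266.5,216),.057),("driverL",(209,300),.016),("meterL",(455,230),.03),("mouthL",(296,237),.02),("mouthR",(379,241),.02)):
    print(n,np.round(ray2plane(c,[uv],z)[0]*1000))
s=read_state();print(np.round(s["tcp_rot"],3).tolist(),s["opening"],s["time_s"])
E
```

```text
relay [array([500.5,   6.2]), array([21.9, 26.3]), np.float64(4.0)]
terminal [array([ 533.5, -144.8]), array([29.3, 10. ]), np.float64(66.9)]
capacitor [array([505.6, 158.6]), array([19.7, 26.6]), np.float64(13.7)]
fence [array([666.1,  -3.6]), array([ 94.7, 188.6]), np.float64(1.2)] [[617.0, 90.0], [621.0, -99.0], [715.0, -97.0], [711.0, 92.0]]
reel [465. -76.  40.]
flux [451.  62.  51.]
heatsink [ 687. -158.   38.]
cleaner [652. 151.  57.]
driverL [466. 263.  16.]
meterL [ 657. -265.   30.]
mouthL [619.  86.  20.]
mouthR [623. -99.  20.]
[[0.963, 0.268, -0.0], [0.268, -0.963, 0.002], [0.0, -0.002, -1.0]] 1.0007796110656102 0.15
```

Request:
jog_arm --pt "32 45.7 -8" --pt "32 45.7 -8" --pt "32 45.7 -8" --pt "32 45.7 -8" --pt "32 45.7 -8" --pt "32 45.7 -8" --pt "32 45.7 -8" --pt "32 45.7 -8" --pt "32 45.7 -8" --pt "32 45.7 -8" --pt "32 45.7 -8" --pt "32 45.7 -8" --turn '[-15.6,-15.6,-15.6,-15.6,-15.6,-15.6,-15.6,-15.6,-15.6,-15.6,-15.6,-15.6]' --grip '[0.86,0.86,0.86,0.86,0.86,0.86,0.86,0.86,0.86,0.86,0.86,0.86]'

```text
time_s: 1.65
position: [0.4873, -0.1464, 0.1116]
tcp_rot: [[1.0, -0.003, 0.0], [-0.003, -1.0, -0.0], [0.0, 0.0, -1.0]]
force: [-0.2, 0.9, -0.4]
opening: 0.143
grasp_force: 0.0
```

Request:
jog_arm --pt "0 0 -5" --pt "0 0 -10" --pt "0 0 -10.1" --pt "0.5 0 -10.1" --pt "1.5 0 -10.1" --pt "2.5 0 -10.1" --pt "3.5 0 -10.1" --pt "4.5 0 -10.1" --pt "5.5 0 -10.1" --pt "5.5 0 -10.1" --pt "4 0 -8" --pt "0 -5 0" --turn '[0,0,0,0,0,0,0,0,0,0,0,0]' --grip '[0.86,0.86,0.86,0.86,0.86,0.86,0.86,0.86,0.86,0.86,0.86,0.86]'

```text
time_s: 3.15
position: [0.5009, -0.1731, 0.0787]
tcp_rot: [[1.0, 0.003, -0.006], [0.003, -1.0, 0.004], [-0.006, -0.004, -1.0]]
force: [0.6, -1.2, 1.2]
opening: 0.142
grasp_force: 0.0
```

```bash
cat > look.py <<'E'
from h import *
import sys
c=capture("top")
v=cv2.cvtColor(c["color"],cv2.COLOR_BGR2HSV)
for n,h,reg in(("relay",(100,130),(.44,.72,-.1,.11)),("terminal",(45,85),(.44,.72,-.2,.1)),("capacitor",(22,35),(.44,.72,-.1,.2))):
    m=cv2.inRange(v,(h[0],110,40),(h[1],255,255))
    for k in cv2.findContours(m,cv2.RETR_EXTERNAL,cv2.CHAIN_APPROX_NONE)[0]:
        if cv2.contourArea(k)<15: continue
        w=ray2plane(c,k.reshape(-1,2),.014);q=w.mean(0)
        if reg[0]<q[0]<reg[1] and reg[2]<q[1]<reg[3]:
            r=cv2.minAreaRect(np.float32(w[:,:2]*1000));b=cv2.boxPoints(r)
            print(n,[np.round(x) for x in r],"min",b.min(0).round(),"max",b.max(0).round())
if len(sys.argv)>1: cv2.imwrite("pics/"+sys.argv[1],cv2.resize(c["color"][180:340,220:440],None,fx=3,fy=3))
print(np.round(read_state()["position"],3), read_state()["time_s"])
E
python3 look.py a1.png
```

```text
[ 0.502 -0.179  0.085] 3.2
```

View pics/a1.png

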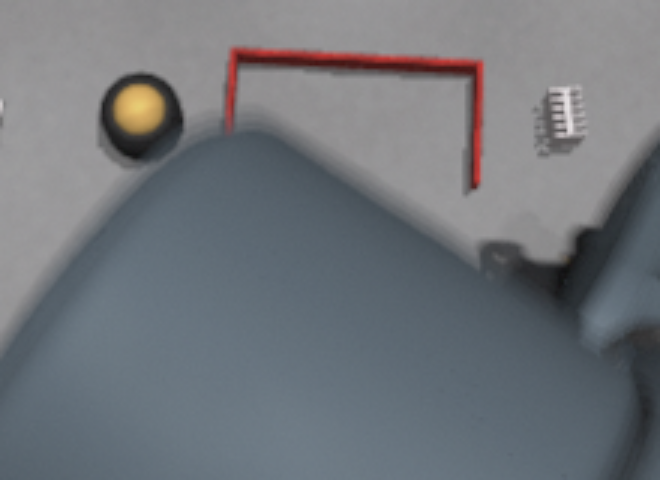

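The top view is blocked by the upper arm, with only the fence, cleaner and heatsink showing. I'll use the side camera instead.

```bash
sed -i 's/capture("top")/capture(sys.argv[2])/; s/\[180:340,220:440\]/[200:360,210:430]/; s/(v=.*)/\1/' look.py; python3 look.py a2.png side; python3 look.py a2w.png wrist;  python3 - <<'E'
import sys
sys.path.insert(0,'.')
from h import *
cv2.imwrite("pics/w2.png",capture("wrist")["color"])
E
```

```text
[ 0.504 -0.179  0.084] 3.25
[ 0.504 -0.177  0.082] 3.3sed: -e expression #1, char 94: invalid reference \1 on 's' command's RHS
```

View pics/a2.png

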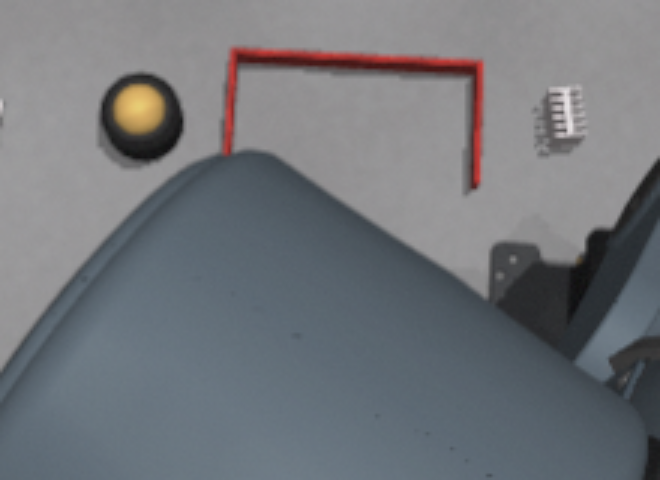

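View pics/w2.png

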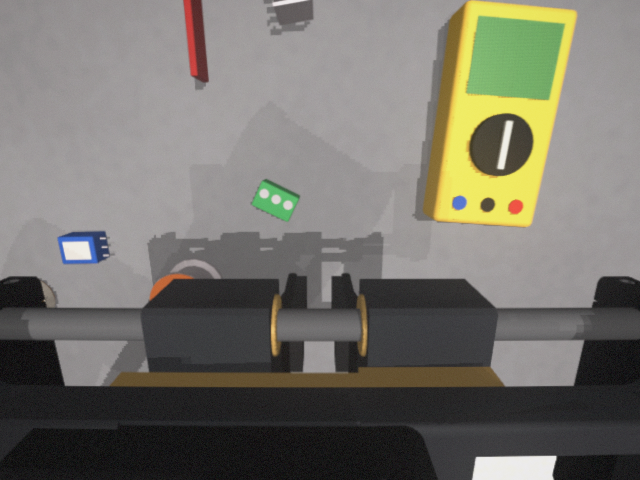

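The wrist view is clear: terminal at (275,199), relay (82,247), the fence's right end at (198,78), reel at (180,285). I'll measure in that view.

```bash
sed -i 's/capture("top")/capture(sys.argv[2])/; s/\[180:340,220:440\]//; s/,None,fx=3,fy=3/,None,fx=1,fy=1/; s/(sys.argv)>1/(sys.argv)>3/' look.py; python3 look.py x wrist
```

```text
relay [array([499.,   7.]), array([25., 38.]), np.float64(1.0)] min [486. -12.] max [512.  26.]
terminal [array([ 535., -145.]), array([30., 20.]), np.float64(64.0)] min [ 519. -163.] max [ 551. -127.]
[ 0.503 -0.175  0.08 ] 3.4
```

Request:
jog_arm --pt "-1.6 3.1 0" --pt "-1.6 3.1 -5" --pt "-1.6 3.1 -7" --pt "-1.6 3.1 -7" --pt "-1.6 3.1 -7" --pt "-1.6 3.1 -7" --turn '[0,0,0,0,0,0]' --grip '[0.86,0.86,0.86,0.86,0.86,0.86]'

```text
time_s: 4.15
position: [0.4881, -0.1447, 0.0109]
tcp_rot: [[1.0, -0.0, 0.001], [-0.0, -1.0, -0.001], [0.001, 0.001, -1.0]]
force: [0.2, 0.5, -0.5]
opening: 0.141
grasp_force: 0.0
```

Request:
jog_arm --pt "1 0 0" --pt "2 0 0" --pt "3 0 0" --pt "4 0 0" --pt "5 0 0" --pt "5.5 0 0" --pt "5.5 0 0" --pt "5.5 0 0" --turn '[0,0,0,0,0,0,0,0]' --grip '[0.86,0.86,0.86,0.86,0.86,0.86,0.86,0.86]'

```text
time_s: 5.15
position: [0.5418, -0.1443, 0.0101]
tcp_rot: [[1.0, -0.001, -0.001], [-0.001, -1.0, 0.0], [-0.001, -0.0, -1.0]]
force: [0.3, -0.1, -0.1]
opening: 0.139
grasp_force: 0.0
```

```bash
python3 look.py x wrist; python3 look.py x side
```

```text
relay [array([492.,   3.]), array([13., 33.]), np.float64(1.0)] min [485. -13.] max [498.  19.]
terminal [array([ 535., -142.]), array([21., 27.]), np.float64(85.0)] min [ 521. -154.] max [ 549. -131.]
[ 0.542 -0.144  0.01 ] 5.2
relay [array([502.,   1.]), array([51., 23.]), np.float64(86.0)] min [488. -25.] max [515.  27.]
terminal [array([ 537., -150.]), array([49., 24.]), np.float64(64.0)] min [ 516. -177.] max [ 559. -123.]
capacitor [array([506., 152.]), array([55., 24.]), np.float64(82.0)] min [491. 124.] max [522. 181.]
[ 0.542 -0.144  0.01 ] 5.25
```

Run:
```python
from h import *
a=capture("wrist")["color"];b=capture("side")["color"][190:400,200:480]
cv2.imwrite("pics/w3.png",np.hstack([cv2.resize(a,(400,300)),cv2.resize(b,(400,300))]))
```

```text
(no output)
```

View pics/w3.png

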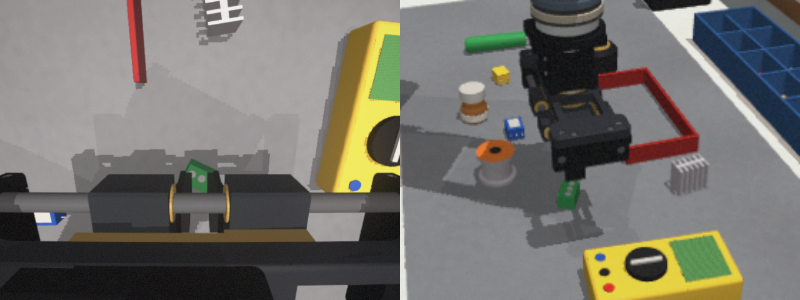

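The terminal is at side pixel (318,325), exactly where it started, with the fingertips drawn just above it near (318,315). I'll check where the reported TCP projects.

```bash
cat >> h.py <<'E'
def proj(c,P):
    f=240/np.tan(np.radians(c["fovy"])/2);T=np.array(c["camera_from_world"])
    q=T[:3,:3]@np.array(P)+T[:3,3];s=np.array([q[0],-q[1]])/-q[2]
    return s*(1+c["k1"]*(s@s))*f+[c["cx"],c["cy"]]
E
python3 - <<'E'
from h import *
s=read_state();print(s["position"],s["opening"])
for n in("side","wrist"):
    c=capture(n);img=cv2.resize(c["color"],None,fx=1,fy=1).copy()
    for P,col in((s["position"],(0,0,255)),([.535,-.145,.021],(255,0,255)),([*s["position"][:2],.05],(255,255,0))):
        p=proj(c,P);print(n,p.round());cv2.circle(img,tuple(int(t) for t in p),2,col,-1)
    if n=="side":a=cv2.resize(img[250:370,240:400],(560,420),interpolation=0)
cv2.imwrite("pics/w4.png",a)
E
```

```text
[ 0.54207049 -0.1444827   0.0102211 ] 0.1422271933194124
side [320. 325.]
side [315. 320.]
side [319. 305.]
wrist [319. 271.]
wrist [320. 290.]
wrist [319. 301.]
```

View pics/w4.png

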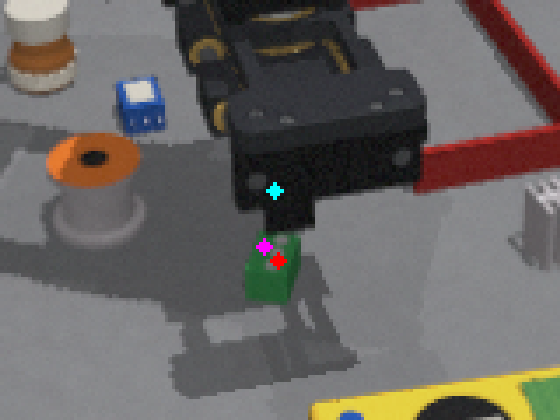

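The marked TCP (red) falls on the block, but the drawn fingertips end near (323,315) and hover above it, about 20 mm higher than the reported z. So the real fingertips are shorter than the stated TCP. I'll back off behind the block and feel downward carefully with the force reading.

Request:
jog_arm --pt "0 0 2" --pt "-3 0 2" --pt "-5.4 0 2" --pt "-5.4 0 0" --pt "-5.4 0 -0.5" --pt "-5.4 0 -1.0" --pt "-5.4 0 -1.2" --pt "-5.4 0 -1.4" --pt "-5.4 0 -1.4" --turn '[0,0,0,0,0,0,0,0,0]' --grip '[0.86,0.86,0.86,0.86,0.86,0.86,0.86,0.86,0.86]'

```text
time_s: 6.58
position: [0.4885, -0.1445, -0.0037]
tcp_rot: [[1.0, -0.0, 0.0], [-0.0, -1.0, -0.0], [0.0, 0.0, -1.0]]
force: [-0.6, 0.7, 0.5]
opening: 0.139
grasp_force: 0.0
```

Run:
```python
from h import *
s=read_state();print(s["position"],s["force"],s["opening"])
c=capture("side");print(proj(c,s["position"]).round())
cv2.imwrite("pics/w5.png",cv2.resize(c["color"][250:370,220:380],(640,480),interpolation=0))
```

```text
[ 0.48851886 -0.14450085 -0.00371578] [-0.60660924  0.69835006  0.5184937 ] 0.13869781328653982
[288. 337.]
```

View pics/w5.png

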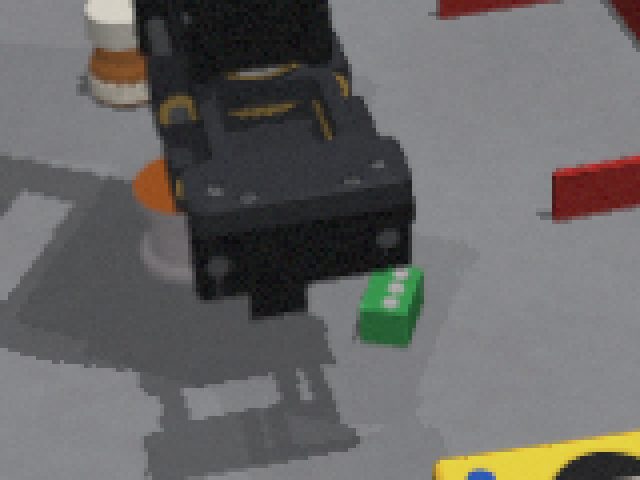

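Fingertips end at side pixel about (289,329), while the reported TCP projects to (288,337). They're still clear of the mat and there is no contact force, so I'll continue down in small steps.

Request:
jog_arm --pt "0 0 -0.3" --pt "0 0 -0.6" --pt "0 0 -0.8" --pt "0 0 -0.8" --turn '[0,0,0,0]' --grip '[0.86,0.86,0.86,0.86]'

```text
time_s: 7.12
position: [0.4883, -0.1444, -0.012]
tcp_rot: [[1.0, -0.001, -0.0], [-0.001, -1.0, 0.0], [-0.0, -0.0, -1.0]]
force: [-0.4, -0.1, -0.8]
opening: 0.139
grasp_force: 0.0
```

Request:
jog_arm --pt "0 0 -0.2" --pt "0 0 -0.4" --pt "0 0 -0.4" --turn '[0,0,0]' --grip '[0.86,0.86,0.86]'

```text
time_s: 7.5
position: [0.4883, -0.1444, -0.0159]
tcp_rot: [[1.0, -0.0, -0.0], [-0.0, -1.0, 0.0], [-0.0, -0.0, -1.0]]
force: [-1.1, 0.7, 0.7]
opening: 0.138
grasp_force: 0.0
```

Run:
```python
from h import *
s=read_state();print(s["position"],s["force"])
c=capture("side")
# lowest very dark pixels of finger, columns near TCP
g=c["color"].max(2)
for u in range(278,304,3):
    col=g[290:350,u]; d=np.where(col<45)[0]; print(u, d.max()+290 if len(d) else None, col[30:56:3].tolist())
for z in(0,.003,.01,.02): print(z,proj(c,[s["position"][0],s["position"][1]-.021,z]).round(1))
```

```text
[ 0.48827965 -0.14444893 -0.01594027] [-1.11067871  0.67647187  0.68295425]
278 330 [21, 37, 27, 14, 81, 87, 83, 83, 88]
281 330 [30, 23, 25, 30, 84, 83, 87, 83, 87]
284 335 [28, 22, 29, 22, 19, 42, 84, 83, 84]
287 334 [28, 19, 18, 25, 21, 64, 86, 82, 108]
290 334 [21, 19, 22, 23, 24, 70, 85, 84, 95]
293 333 [24, 20, 20, 23, 17, 83, 83, 83, 86]
296 333 [21, 15, 23, 31, 13, 85, 83, 84, 121]
299 326 [22, 19, 27, 108, 82, 84, 83, 83, 84]
302 326 [22, 21, 36, 130, 106, 83, 82, 83, 96]
0 [289.9 343.6]
0.003 [289.8 342.2]
0.01 [289.5 338.7]
0.02 [289.1 333.8]
```

Run:
```python
from h import *
s=read_state();c=capture("side");p=s["position"]
for dy in(-.095,-.0375,-.0585):
  for z in(.02,.04,.06,.08): print("side",dy,z,proj(c,[p[0],p[1]+dy,z]).round(1))
w=capture("wrist");T=np.array(w["camera_from_world"]);print("wrist cam",(-T[:3,:3].T@T[:3,3]).round(3),w["fovy"])
cv2.imwrite("pics/w6.png",np.hstack([cv2.resize(w["color"],(400,300)),cv2.resize(c["color"][250:370,220:380],(400,300))]))
```

```text
side -0.095 0.02 [298.7 366. ]
side -0.095 0.04 [297.9 355.5]
side -0.095 0.06 [297.2 344.7]
side -0.095 0.08 [296.4 333.5]
side -0.0375 0.02 [291.1 340.5]
side -0.0375 0.04 [290.3 330.3]
side -0.0375 0.06 [289.5 319.9]
side -0.0375 0.08 [288.7 309.1]
side -0.0585 0.02 [293.8 349.4]
side -0.0585 0.04 [293.  339.1]
side -0.0585 0.06 [292.2 328.5]
side -0.0585 0.08 [291.4 317.6]
wrist cam [ 0.56  -0.145  0.177] 68.71816228668165
```

View pics/w6.png

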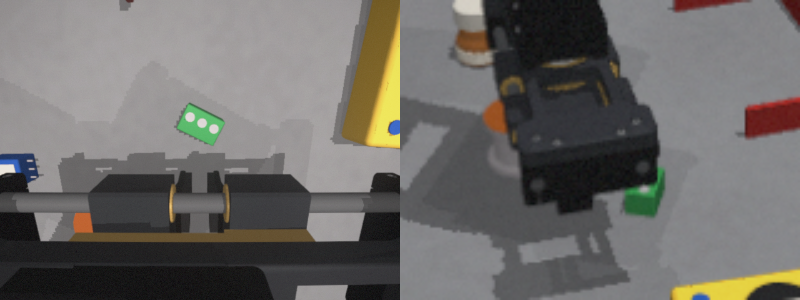

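Left: the wrist view shows the terminal ahead at (200,123). Right: fingertips at crop (575,205), just above the mat. The gripper body also appears about 30 mm higher than nominal, so the reported z is biased low by about 30 mm. I'll go 6 mm lower and push.

Request:
jog_arm --pt "0 0 -0.3" --pt "0 0 -0.6" --pt "0 0 -0.6" --pt "1 0 -0.6" --pt "2 0 -0.6" --pt "3 0 -0.6" --pt "4 0 -0.6" --pt "5 0 -0.6" --pt "5.5 0 -0.6" --pt "5.5 0 -0.6" --turn '[0,0,0,0,0,0,0,0,0,0]' --grip '[0.86,0.86,0.86,0.86,0.86,0.86,0.86,0.86,0.86,0.86]'

```text
time_s: 8.9
position: [0.5439, -0.1445, -0.0218]
tcp_rot: [[1.0, -0.0, 0.0], [-0.0, -1.0, -0.0], [0.0, 0.0, -1.0]]
force: [-0.3, -0.4, 0.7]
opening: 0.14
grasp_force: 0.0
```

```bash
python3 look.py x wrist; python3 look.py x side
```

```text
relay [array([505., -12.]), array([20.,  6.]), np.float64(1.0)] min [495. -15.] max [516.  -9.]
terminal [array([ 564., -140.]), array([31., 23.]), np.float64(86.0)] min [ 551. -156.] max [ 577. -124.]
[ 0.543 -0.144 -0.022] 8.95
relay [array([502.,   1.]), array([51., 23.]), np.float64(86.0)] min [488. -25.] max [515.  27.]
terminal [array([ 565., -161.]), array([18., 18.]), np.float64(74.0)] min [ 554. -171.] max [ 576. -150.]
capacitor [array([506., 152.]), array([55., 24.]), np.float64(82.0)] min [491. 123.] max [522. 181.]
[ 0.543 -0.144 -0.022] 9.0
```

Request:
jog_arm --pt "-1 0 0" --pt "-1 0 5" --pt "2.2 -4.5 5" --pt "2.2 -4.5 5" --pt "2.2 -4.5 5" --pt "2.2 -4.5 5" --pt "2.2 -4.5 5" --pt "2.2 -4.5 5" --pt "2.2 -4.5 5" --pt "2.2 -4.5 5" --pt "2.2 -4.5 5" --pt "2.2 -4.5 5" --turn '[0,10,20,30,40,50,60,70,80,90,90,90]' --grip '[0.86,0.86,0.86,0.86,0.86,0.86,0.86,0.86,0.86,0.86,0.86,0.86]'

```text
time_s: 10.5
position: [0.5648, -0.1894, 0.0282]
tcp_rot: [[0.003, 1.0, -0.001], [1.0, -0.003, 0.0], [0.0, -0.001, -1.0]]
force: [0.2, 0.7, 1.1]
opening: 0.146
grasp_force: 0.0
```

Request:
jog_arm --pt "0 0 -4" --pt "0 0 -5" --pt "0 0 -5" --pt "0 1.2 -5" --pt "0 2.4 -5" --pt "0 3.7 -5" --pt "0 5 -5" --pt "0 6.3 -5" --pt "0 7.6 -5" --pt "0 8.9 -5" --pt "0 10.2 -5" --pt "0 11.3 -5" --turn '[0,0,0,0,0,0,0,0,0,0,0,0]' --grip '[0.86,0.86,0.86,0.86,0.86,0.86,0.86,0.86,0.86,0.86,0.86,0.86]'

```text
time_s: 12.0
position: [0.5653, -0.0756, -0.0218]
tcp_rot: [[0.0, 1.0, -0.0], [1.0, -0.0, 0.0], [0.0, -0.0, -1.0]]
force: [-0.3, -0.9, 0.3]
opening: 0.138
grasp_force: 0.2
```

```bash
python3 look.py x wrist; python3 look.py x side
```

```text
relay [array([499.,   9.]), array([28., 28.]), np.float64(1.0)] min [485.  -5.] max [513.  23.]
terminal [array([565., -51.]), array([33., 20.]), np.float64(86.0)] min [553. -68.] max [576. -33.]
[ 0.565 -0.074 -0.022] 12.05
relay [array([500.,  -8.]), array([33., 22.]), np.float64(80.0)] min [486. -26.] max [514.  10.]
terminal [array([572., -55.]), array([51.,  7.]), np.float64(76.0)] min [563. -80.] max [582. -29.]
capacitor [array([508., 168.]), array([23., 22.]), np.float64(82.0)] min [495. 155.] max [520. 181.]
[ 0.565 -0.075 -0.022] 12.1
```

Request:
jog_arm --pt "0 -1 0" --pt "0 -1 5" --pt "-4 2.4 5" --pt "-4 2.4 5" --pt "-4 2.4 5" --pt "-4 2.4 5" --pt "-4 2.4 5" --pt "-4 2.4 5" --pt "-4 2.4 5" --pt "-4 2.4 5" --pt "-4 2.4 5" --pt "-4 2.4 5" --turn '[0,-10,-20,-30,-40,-50,-60,-70,-80,-90,-90,-90]' --grip '[0.86,0.86,0.86,0.86,0.86,0.86,0.86,0.86,0.86,0.86,0.86,0.86]'

```text
time_s: 13.6
position: [0.5255, -0.0532, 0.0282]
tcp_rot: [[1.0, 0.001, 0.0], [0.001, -1.0, -0.0], [0.0, 0.0, -1.0]]
force: [-0.0, 0.1, 0.7]
opening: 0.132
grasp_force: 0.0
```

Request:
jog_arm --pt "0 0 -4" --pt "0 0 -5" --pt "0 0 -5" --pt "1.3 0 -5" --pt "2.6 0 -5" --pt "3.9 0 -5" --pt "5.2 0 -5" --pt "6.5 0 -5" --pt "7.8 0 -5" --pt "9.1 0 -5" --pt "10.4 0 -5" --pt "11.7 0 -5" --turn '[0,0,0,0,0,0,0,0,0,0,0,0]' --grip '[0.86,0.86,0.86,0.86,0.86,0.86,0.86,0.86,0.86,0.86,0.86,0.86]'

```text
time_s: 15.1
position: [0.6433, -0.0525, -0.0218]
tcp_rot: [[1.0, -0.001, -0.0], [-0.001, -1.0, 0.0], [-0.0, -0.0, -1.0]]
force: [0.7, -0.1, 0.6]
opening: 0.139
grasp_force: 0.1
```

```bash
python3 look.py x wrist; python3 look.py x side
```

```text
terminal [array([662., -49.]), array([31., 23.]), np.float64(88.0)] min [650. -65.] max [674. -33.]
[ 0.646 -0.053 -0.021] 15.15
relay [array([501.,   1.]), array([51., 23.]), np.float64(87.0)] min [488. -25.] max [514.  27.]
terminal [array([670., -64.]), array([33., 15.]), np.float64(71.0)] min [658. -82.] max [682. -45.]
capacitor [array([506., 152.]), array([55., 24.]), np.float64(82.0)] min [491. 124.] max [522. 181.]
[ 0.645 -0.053 -0.022] 15.2
```

Request:
jog_arm --pt "-1 0 0" --pt "-1.5 0 6" --pt "-5 1.5 8" --pt "-10 3.5 8" --pt "-15 5 8" --pt "-17.6 5.8 8" --pt "-17.6 5.8 5" --pt "-17.6 5.8 5" --pt "-17.6 5.8 5" --turn '[0,0,0,0,0,0,0,0,0]' --grip '[0.86,0.86,0.86,0.86,0.86,0.86,0.86,0.86,0.86]'

```text
time_s: 16.32
position: [0.4664, 0.0053, 0.0287]
tcp_rot: [[1.0, -0.001, 0.0], [-0.001, -1.0, -0.0], [0.0, 0.0, -1.0]]
force: [-0.1, 0.5, -0.1]
opening: 0.136
grasp_force: 0.0
```

```bash
python3 look.py x wrist
```

```text
relay [array([499.,   8.]), array([24., 28.]), np.float64(1.0)] min [487.  -6.] max [511.  22.]
capacitor [array([503., 163.]), array([20., 26.]), np.float64(13.0)] min [490. 148.] max [515. 178.]
[0.467 0.005 0.029] 16.375
```

Request:
jog_arm --pt "0 0.2 -4" --pt "0 0.2 -5" --pt "0 0.2 -5" --pt "1.3 0.2 -5" --pt "2.6 0.2 -5" --pt "3.9 0.2 -5" --pt "5.2 0.2 -5" --pt "6.5 0.2 -5" --pt "7.8 0.2 -5" --pt "9.1 0.2 -5" --pt "10.4 0.2 -5" --pt "11.7 0.2 -5" --turn '[0,0,0,0,0,0,0,0,0,0,0,0]' --grip '[0.86,0.86,0.86,0.86,0.86,0.86,0.86,0.86,0.86,0.86,0.86,0.86]'

```text
time_s: 17.88
position: [0.5843, 0.0075, -0.0218]
tcp_rot: [[1.0, -0.001, 0.0], [-0.001, -1.0, -0.0], [0.0, 0.0, -1.0]]
force: [-0.4, 0.3, 0.2]
opening: 0.142
grasp_force: 0.1
```

Request:
jog_arm --pt "1.3 0 0" --pt "2.6 0 0" --pt "3.9 0 0" --pt "5.2 0 0" --pt "6.1 0 0" --pt "6.1 0 0" --turn '[0,0,0,0,0,0]' --grip '[0.86,0.86,0.86,0.86,0.86,0.86]'

```text
time_s: 18.62
position: [0.6454, 0.0074, -0.0217]
tcp_rot: [[1.0, -0.0, 0.001], [-0.0, -1.0, -0.0], [0.001, 0.0, -1.0]]
force: [0.6, -1.2, -0.3]
opening: 0.141
grasp_force: 0.0
```

```bash
python3 look.py x wrist
```

```text
relay [array([668.,   7.]), array([29., 26.]), np.float64(90.0)] min [655.  -7.] max [681.  21.]
terminal [array([665., -50.]), array([33., 22.]), np.float64(87.0)] min [653. -67.] max [677. -33.]
[ 0.644  0.008 -0.022] 18.675
```

Request:
jog_arm --pt "-1 0 0" --pt "-1.5 0 6" --pt "-5 3 8" --pt "-9 7 8" --pt "-13 11 8" --pt "-17.5 15.2 8" --pt "-17.5 15.2 5" --pt "-17.5 15.2 0.5" --pt "-17.5 15.2 0" --pt "-17.5 15.2 0" --pt "-16.2 15.2 0" --pt "-14.9 15.2 0" --turn '[0,0,0,0,0,0,0,0,0,0,0,0]' --grip '[0.86,0.86,0.86,0.86,0.86,0.86,0.86,0.86,0.86,0.86,0.86,0.86]'

```text
time_s: 20.18
position: [0.4979, 0.1595, -0.0203]
tcp_rot: [[1.0, -0.001, 0.004], [-0.001, -1.0, 0.0], [0.004, -0.0, -1.0]]
force: [-0.2, -0.3, -0.0]
opening: 0.137
grasp_force: 0.1
```

Request:
jog_arm --pt "1.2 0 0" --pt "2.4 0 0" --pt "3.5 0 0" --pt "3.5 0 0" --turn '[0,0,0,0]' --grip '[0.86,0.86,0.86,0.86]'

```text
time_s: 20.68
position: [0.5321, 0.1595, -0.0217]
tcp_rot: [[1.0, -0.001, 0.002], [-0.001, -1.0, 0.0], [0.002, -0.0, -1.0]]
force: [0.6, 0.4, -0.3]
opening: 0.142
grasp_force: 0.0
```

```bash
python3 look.py x wrist
```

```text
capacitor [array([556., 157.]), array([11., 26.]), np.float64(4.0)] min [549. 144.] max [562. 171.]
[ 0.531  0.159 -0.022] 20.725
```

Request:
jog_arm --pt "-1 0 0" --pt "-1 0 5" --pt "2 4.5 6" --pt "2 4.5 6" --pt "2 4.5 6" --pt "2 4.5 6" --pt "2 4.5 6" --pt "2 4.5 6" --pt "2 4.5 6" --pt "2 4.5 6" --pt "2 4.5 6" --pt "2 4.5 6" --turn '[0,10,20,30,40,50,60,70,80,90,90,90]' --grip '[0.86,0.86,0.86,0.86,0.86,0.86,0.86,0.86,0.86,0.86,0.86,0.86]'

```text
time_s: 22.22
position: [0.5496, 0.2045, 0.0381]
tcp_rot: [[0.003, 1.0, -0.001], [1.0, -0.003, -0.0], [-0.0, -0.001, -1.0]]
force: [-0.1, -0.1, -0.1]
opening: 0.141
grasp_force: 0.0
```

Request:
jog_arm --pt "0 0 -4" --pt "0 0 -6" --pt "0 0 -6" --pt "0 -1.3 -6" --pt "0 -2.6 -6" --pt "0 -3.9 -6" --pt "0 -5.2 -6" --pt "0 -6.5 -6" --pt "0 -7.8 -6" --pt "0 -9.1 -6" --pt "0 -10.4 -6" --pt "0 -11.7 -6" --turn '[0,0,0,0,0,0,0,0,0,0,0,0]' --grip '[0.86,0.86,0.86,0.86,0.86,0.86,0.86,0.86,0.86,0.86,0.86,0.86]'

```text
time_s: 23.72
position: [0.5504, 0.0866, -0.0218]
tcp_rot: [[0.0, 1.0, -0.0], [1.0, -0.0, -0.0], [-0.0, -0.0, -1.0]]
force: [0.1, 0.2, 0.3]
opening: 0.142
grasp_force: 0.3
```

Request:
jog_arm --pt "0 -1.3 0" --pt "0 -1.3 0" --pt "0 0 0" --pt "0 0 5" --pt "0 0 8" --pt "0 0 8" --turn '[0,0,0,0,-10,-20]' --grip '[0.86,0.86,0.86,0.86,0.86,0.86]'

```text
time_s: 24.48
position: [0.5523, 0.089, 0.0609]
tcp_rot: [[0.346, 0.938, 0.006], [0.938, -0.346, 0.0], [0.002, 0.005, -1.0]]
force: [-0.8, -0.4, 0.0]
opening: 0.14
grasp_force: 0.0
```

```bash
python3 look.py x wrist;python3 look.py x side
```

```text
relay [array([667.,  11.]), array([25., 25.]), np.float64(88.0)] min [654.  -3.] max [680.  24.]
terminal [array([664., -50.]), array([40., 21.]), np.float64(87.0)] min [653. -70.] max [675. -29.]
capacitor [array([544.,  52.]), array([17., 10.]), np.float64(70.0)] min [536.  42.] max [551.  61.]
capacitor [array([671., 153.]), array([31., 28.]), np.float64(76.0)] min [654. 135.] max [689. 171.]
[0.551 0.089 0.06 ] 24.525
relay [array([670.,   0.]), array([52., 28.]), np.float64(85.0)] min [654. -27.] max [686.  27.]
terminal [array([669., -53.]), array([50., 22.]), np.float64(82.0)] min [654. -79.] max [684. -27.]
capacitor [array([553.,  43.]), array([50., 20.]), np.float64(79.0)] min [538.  16.] max [567.  69.]
[0.551 0.089 0.059] 24.575
```

Request:
jog_arm --pt "-3.8 -3.4 0" --pt "-3.8 -3.4 0" --pt "-3.8 -3.4 0" --pt "-3.8 -3.4 0" --pt "-3.8 -3.4 0" --pt "-3.8 -3.4 0" --pt "-3.8 -3.4 0" --pt "-3.8 -3.4 -3" --pt "-3.8 -3.4 -3" --turn '[-10,-20,-30,-40,-50,-60,-70,-70,-70]' --grip '[0.86,0.86,0.86,0.86,0.86,0.86,0.86,0.86,0.86]'

```text
time_s: 25.7
position: [0.5101, 0.0544, 0.0264]
tcp_rot: [[1.0, 0.003, -0.006], [0.003, -1.0, 0.001], [-0.006, -0.001, -1.0]]
force: [-0.8, -0.4, 0.1]
opening: 0.145
grasp_force: 0.0
```

```bash
python3 look.py x wrist
```

```text
capacitor [array([550.,  48.]), array([26., 20.]), np.float64(85.0)] min [539.  35.] max [561.  62.]
[0.511 0.054 0.027] 25.75
```

Request:
jog_arm --pt "0 -0.3 -3" --pt "0 -0.3 -4.9" --pt "0 -0.3 -4.9" --pt "1.4 -0.3 -4.9" --pt "2.8 -0.3 -4.9" --pt "4.2 -0.3 -4.9" --pt "5.6 -0.3 -4.9" --pt "7 -0.3 -4.9" --pt "8.4 -0.3 -4.9" --pt "9.8 -0.3 -4.9" --pt "11.2 -0.3 -4.9" --pt "12.4 -0.3 -4.9" --turn '[0,0,0,0,0,0,0,0,0,0,0,0]' --grip '[0.86,0.86,0.86,0.86,0.86,0.86,0.86,0.86,0.86,0.86,0.86,0.86]'

```text
time_s: 27.25
position: [0.6375, 0.0504, -0.0208]
tcp_rot: [[1.0, -0.0, 0.0], [-0.0, -1.0, -0.0], [0.0, 0.0, -1.0]]
force: [-0.0, 0.1, -0.1]
opening: 0.139
grasp_force: 0.1
```

Request:
jog_arm --pt "1 0 0" --pt "1 0 0" --pt "0 0 0" --pt "-2 0 5" --pt "-5 0 10" --pt "-9 0 14" --pt "-13 0 16" --pt "-13 0 16" --pt "-13 0 16" --turn '[0,0,0,0,0,0,0,0,0]' --grip '[0.86,0.86,0.86,0.86,0.86,0.86,0.86,0.86,0.86]'

```text
time_s: 28.38
position: [0.5064, 0.0505, 0.1394]
tcp_rot: [[1.0, -0.001, 0.001], [-0.001, -1.0, -0.0], [0.001, 0.0, -1.0]]
force: [1.1, -0.4, 0.4]
opening: 0.143
grasp_force: 0.0
```

```bash
sed -i 's/"pics/"\.\/pics/' look.py; python3 look.py fin.png wrist save
```

```text
relay [array([669.,   6.]), array([23., 29.]), np.float64(0.0)] min [658.  -8.] max [681.  21.]
terminal [array([667., -49.]), array([32., 21.]), np.float64(86.0)] min [655. -66.] max [679. -32.]
capacitor [array([666., 167.]), array([ 8., 13.]), np.float64(9.0)] min [661. 161.] max [670. 174.]
capacitor [array([671.,  49.]), array([25., 18.]), np.float64(90.0)] min [662.  36.] max [681.  62.]
[0.507 0.05  0.139] 28.425
```

View pics/fin.png

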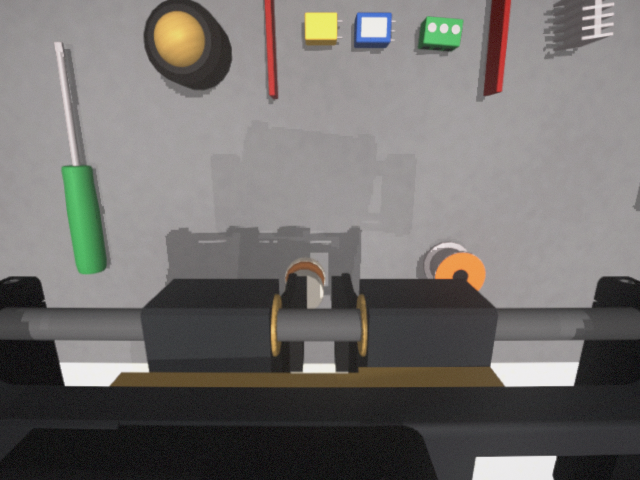

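The picture shows capacitor (321,28), relay (374,29) and terminal (442,32) side by side inside the fence, past the mouth at about row 95. The bystanders in view are in place and the arm is clear.

```bash
python3 -c "from rig import *; print(hand_in())"
```

```text
the job is handed in; nothing more can be done
None
```

I pushed the relay, terminal block and capacitor about 45–50 mm past the fence's mouth line, nudged no bystander that I could see, and handed the job in at about 28 s; no verdict came back.

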